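# Pin a loose starwheel to its drive seat

## Robot

A 6-joint arm with a two-finger parallel gripper is mounted at the origin on the work surface. World frame = base frame: x ahead of the robot, y to its left, z up, the work surface at z = 0. Lengths are in m, angles in degrees, forces in N, time in s.
With the tool pointing down it reaches from about 0.25 to 0.725 m from the base axis. Payload 9.7 kg.
Tool frame: the origin (TCP) lies at the very end of the fingers, on their centre line; the grasp point (between the pads) lies grasp_offset behind it (grasp_offset is the distance from the TCP to the grasp point, in m); z points along the fingers, y is the line along which they close (so a half turn about z gives the same grasp; the last joint's range is limited). The gripper opens to 85 mm and grips with 20 to 120 N. Pads are 22 mm wide; open, the fingers measure 114 mm over their backs; the gripper's body (76 mm by 85 mm) begins 54 mm behind the grasp point. The pads swing forward as they close: fully open they stand 13 mm farther back than shut.
Start: joints at [-64.343, 4.979, 10.078, 95.1, 0, 90], TCP at [0.238, -0.496, 0.231] pointing down, gripper open.
Joint ranges: [-179.16, 179.16], [-48.56, 103.87], [-65.8, 70.77], [-126.05, 130.52], [-82.76, 87.17], [-180, 180]. Speed limits (degrees/s): [127.2, 127.2, 147.25, 180, 180, 180].

## Interface

Orientations are given as [roll, pitch, yaw] about the fixed x, y, z axes, in that order (R = Rz(yaw) Ry(pitch) Rx(roll)).
In Python, from workcell import get_obs, camera, calibration, job_done, recognise, cut_out, mark_of, grasp_offset gives the robot as it stands.
- The arm moves only by the tool servo_tool, never from a script. Its argument "moves" is a list of rows, each a list of 3 entries, a list of its own where there are three numbers: the turn, a rotation vector about the tool's x, y, z in degrees, then the shift along the tool's x, y, z in m, then the opening in per cent of the stroke, from 0 (shut) to 100 (fully open). In form: [[[ax, ay, az], [x, y, z], claw], ...]. A call has 1 to 12 rows; each row shifts and turns the commanded pose from where the row before left it, along the tool's axes as they then stand; what a row does not reach is not made up. A row lasts 1/10 s, in which the tool goes at most 50 mm and 8.59 degrees, less where a joint would pass 70% of its speed; a pose out of reach is approached as far as the arm can. A call is refused whole if a number of a shift passes 0.05 or a number of a turn 8.59, either way. A call with a gripper value outside its range is refused whole. The fingers move at their own pace and stop on an object; "force" is the grip in N (left out, the last holds). Time passes only in rows, so rows that do not move let the fingers close. It gives the time, the measured TCP pose, the force, the opening and the grip force at its end, in the units of the state.
- get_obs(): the state, without advancing time (a new reading comes with each control period).
- camera(name): name is "scene" or "top" or "wrist"; returns (picture, depth): 384x512x3 uint8, red, green, blue; 384x512 float32, m along the optical axis (not along the pixel's ray), 0 where there is no reading.
- calibration(name): a dict with "camera_matrix" (3x3 intrinsics, pixels), "R" (3x3) and "t" (3): a world point X has camera coordinates R X + t. Camera axes: x right, y down, z forward; pixel columns grow to the right and rows downward; lengths in m; the calibration is good to about 2 mm. A picture is of the moment at which its call begins: read the wrist's pose just before it. calibration takes no time and is no camera call; for the wrist camera it gives the pose at the moment of the call.
- job_done(): hands the job in; it is judged then, once.
Trained networks look in the newest picture that a camera, given by its name, has taken for a name from the list of things; names that differ only in an ending like _2 or _b are one class to them, and where a whole thing is asked for, a point or a joint stands for the part that bears it (a point fixed in the world has none). Each returns a list of dicts, best first, with "score" (0 to 1); they miss things now and then, are a little off and sometimes report something else, mostly with a low value. They report only what shows in the picture. A call takes as long as a camera call. They do not tell look-alikes from the thing itself.
- recognise(name, camera): "xyz" ([x, y, z] in m, in the coordinates of the camera as it stood for that picture, good to about 4 mm: the middle of the surface that is visible of it).
- cut_out(name, camera): "mask" (384x512 bool, what is visible of it).
- mark_of(name, camera): "xyz" ([x, y, z] in m, in the coordinates of the camera as it stood for that picture, good to about 4 mm: a listed point, or the origin of a listed thing).
The state is a dict: "time": time; "q": joint angles; "qd": joint speeds; "joint_efforts": joint torques, N m; "ee_pos": TCP position; "tcp_rot": TCP orientation; "wrist_force": force on the tool from outside, world axes, zero at the start; "torque": the same for the moment, N m; "opening": finger opening in m; "grasp_force": force on a finger pad.
Only numpy, scipy, OpenCV 4.12 (cv2) and the standard library are available. Lean on these libraries where they do the work, as an engineer would, in place of code of your own. Each camera call takes 0.05 s, during which the arm holds its last target. There are 200 camera calls.

## Task

Take the long index pin from the pin block, stand it in the starwheel's index hole, and turn the loose wheel counter-clockwise (seen from above) with a light push until the pin drops into the hole hidden in the drive seat below. Push the pin fully home, head down on the wheel, and let go; work gently, never forcing pin or wheel, and leave the short pin, the sleeve, the steel collar and the tub where they are.

Things in the scene. Friction and masses are not known exactly. Their poses are not given: they have to be found in the camera images.
- pin: The LONG index pin, plain steel, about 130 g, upright in one of the pin block's two holes (which one varies). Shank 12 mm thick, 34 mm long, foot tapered to 8 mm over its last 4 mm; cylindrical head (the grip) 24 mm thick, 30 mm tall. Origin: centre of the foot; z up the pin (head 34 to 64 mm). It starts with its foot 8 mm above the table, head underside 12 mm clear of the block.
- short_pin: Bystander: a pin of the same steel, head and diameter but with a shank only 18 mm long; its head rests on the block. Origin at its foot. Must stay (within 15 mm).
- block: White plastic pin block fixed to the table, 60 x 130 x 30 mm (x, y, z of its frame), origin centre of underside. Two blind holes 13.8 mm in diameter, 22 mm deep, on its top at y = -38 and +38 mm.
- fixture: Changeover fixture (marred by over 30 N from the robot or 50 N in all from the pin), fixed to the table: base plate 150 x 150 x 12 mm, origin centre of underside, z up. Its z axis is the axis of the steel drive seat on the plate (disc, 130 mm diameter, which does not turn) and of the loose white starwheel that covers the seat. Angles are from its x axis.
- seat_axis (a point): Centre of the seat's top face, on the axis, 36 mm above the table. The seat has one vertical hole, 14.6 mm wide, 24 mm deep, 50 mm from the axis, like the index hole. The wheel hides it and no reading shows it: it lies between -0.20 and +0.50 rad from the fixture's x axis (counter-clockwise positive) and must be felt for with the pin while the wheel is turned.
- wheel (a joint): Angle (rad) of the starwheel about the fixture's z, counter-clockwise positive; 0: index hole on the fixture's +x axis. Starts at -1.30 to -0.60. White plastic, 8 teeth, 170 mm over the tips, 14 mm thick, top face 51 mm above the table; a hub boss 36 mm wide stands up 6 mm more. Stays where left; about 3 N sideways at the index hole (0.15 N m) turns it.
- index_hole (a point): Centre of the mouth, at the wheel's top face, of the wheel's only off-centre hole: 50 mm from the axis, 14 mm wide, right through the 14 mm wheel; it turns with the wheel. With the holes out of line a pin stops with its foot on the seat, 15 mm below this point, head 19 mm above the wheel. In line it goes on down 19 mm until the head lies on the wheel, foot 17 mm above the table.
- sleeve: Bystander: white plastic sleeve standing loose on the table, 46 mm outer diameter, 50 mm tall. Origin centre of underside. Must stay (within 20 mm).
- collar: Bystander: plain steel collar lying loose on the table, 56 mm outer diameter, 18 mm tall. Origin centre of underside. Must stay (within 20 mm).
- tub: Bystander: square white plastic tub of old change parts, fixed to the table, 190 mm square at the rim, 170 mm tall, with parts standing up to 210 mm. Origin centre of underside. Not to be touched with force.
Mind the look-alikes: they are no part of the job. Leave any brown or green look-alike of the pin alone.

How it is judged (in metres and radians):
On the way:
1. the long pin stands in the wheel's index hole, its foot at least 8 mm below the wheel's top face (z of pin in the frame of fixture below 0.043 m and horizontal distance between pin and index_hole below 0.004 m and angle between pin's own z axis and vertical below 0.2 rad), for 0.1 s.
At the end, for the whole second after the job is handed in: The long pin is fully home through the wheel and into the seat: its foot less than 19.5 mm above the fixture's underside (head within 2.5 mm of lying on the wheel), within 4 mm of the index hole's centre and within 0.1 rad of upright, at rest and released by the fingers (z of pin in the frame of fixture below 0.0195 m and horizontal distance between pin and index_hole below 0.004 m and angle between pin's own z axis and vertical below 0.1 rad and linear speed of pin below 0.02 m/s and contact force between the fingers and pin below 0.05 N); the robot touches nothing.
It fails at once if the pin is forced: more than 50 N of contact in all between the long pin and the wheel, seat or fixture (contact force between pin and fixture above 50 N).
It fails at once if the robot itself pushes on the wheel or fixture with more than 30 N (contact force between any of the arm, the fingers and fixture above 30 N).
It fails at once if the short pin is moved by more than 15 mm (distance of short_pin from where it was at the start of the episode above 0.015 m).
It fails at once if the sleeve or the collar is moved by more than 20 mm (distance of any of sleeve, collar from where it was at the start of the episode above 0.02 m).
It fails at once if the robot hits the tub with more than 10 N (contact force between any of the arm, the fingers and tub above 10 N).
It also fails if it takes over 64 s, if anything falls off the work surface, if the arm or the gripper's body presses on something with over 40 N, if the wrist force passes 120 N, or if a joint passes its speed limit or range.

## Working session

There is one attempt and no reset: what is moved stays moved. The work goes in short steps, Python scripts to look and compute and a tool call to move; the robot and the scene stay as the last step left them, time stands still between calls to the robot, and variables do not carry over. Pictures are saved under pics/ and viewed, at most 10 in all, crops included, and the job is handed in when it is done.

Besides the shell and the picture viewer there is one more tool, called as name([rows], argument=value, ...), one row to a line, values as JSON. servo_tool: Moves the arm, as the interface text tells. Its arguments: {"type":"object","properties":{"moves":{"type":"array"},"force":{"type":"number"}},"required":["moves"]}

```bash
ls; mkdir -p pics; cat > h.py <<'E'
import numpy as np, cv2
from workcell import *
def world(p,c):
    k=calibration(c); return np.array(k["R"]).T@(np.array(p)-np.array(k["t"]))
def pix(w,c):
    k=calibration(c); p=np.array(k["R"])@np.array(w)+np.array(k["t"]); q=np.array(k["camera_matrix"])@p; return q[:2]/q[2]
def bp(u,v,z,c):  # pixel to plane z
    k=calibration(c); R=np.array(k["R"]); d=R.T@np.linalg.inv(k["camera_matrix"])@np.array([u,v,1.]); o=-R.T@np.array(k["t"])
    return o+d*(z-o[2])/d[2]
def shot(c,name):
    im,d=camera(c); cv2.imwrite("pics/%s.png"%name,im[:,:,::-1]); return im,d
E
python3 - <<'E'
from h import *
np.set_printoptions(precision=3,suppress=True)
o=get_obs(); print(o["time"],o["ee_pos"],o["tcp_rot"],o["opening"],grasp_offset() if callable(grasp_offset) else grasp_offset)
for c in ("scene","top"):
    im,d=shot(c,c+"0")
    for n in ("pin","short_pin","block","fixture","index_hole","wheel","seat_axis","sleeve","collar","tub"):
        for f in (mark_of,recognise):
          try:
            for r in f(n,c)[:4]:
                w=world(r["xyz"],c); print(c,n,f.__name__,round(r["score"],2),w,pix(w,c).round())
          except Exception as e: print(n,f.__name__,e)
print(get_obs()["time"])
a=cv2.imread("pics/scene0.png");b=cv2.imread("pics/top0.png")
E
```

```text
pics
0.0 [ 0.238 -0.496  0.231] [-179.92     0.001   25.657] 0.08557784789265217 0.0187
scene pin call 0.69 [ 0.567 -0.09  -0.   ] [255. 219.]
scene pin call 0.47 [ 0.418  0.197 -0.001] [372. 183.]
scene pin call 0.45 [0.513 0.211 0.004] [382. 212.]
scene pin call 0.7 [0.421 0.195 0.055] [377. 169.]
scene pin call 0.58 [ 0.594 -0.094  0.052] [252. 216.]
scene pin call 0.43 [0.487 0.127 0.053] [349. 188.]
scene short_pin call 0.71 [0.533 0.281 0.011] [413. 220.]
scene short_pin call 0.61 [ 0.593 -0.455 -0.005] [107. 215.]
scene short_pin call 0.69 [0.541 0.276 0.058] [418. 211.]
scene block call 0.87 [0.519 0.248 0.001] [397. 216.]
scene block call 0.59 [0.535 0.279 0.015] [413. 219.]
scene block call 0.64 [0.538 0.246 0.029] [401. 216.]
scene fixture call 0.85 [ 0.567 -0.093 -0.001] [254. 219.]
scene fixture call 0.91 [ 0.594 -0.091  0.055] [253. 215.]
scene index_hole call 0.66 [ 0.587 -0.136  0.049] [234. 212.]
scene index_hole call 0.82 [ 0.577 -0.091  0.051] [254. 210.]
wheel call it knows: block, collar, fixture, index_hole, pin, seat_axis, short_pin, sleeve, tub
scene wheel cal
[... 1636 characters left out ...]
1.]
wheel call it knows: block, collar, fixture, index_hole, pin, seat_axis, short_pin, sleeve, tub
top wheel call 0.67 [ 0.564 -0.089  0.051] [254. 192.]
top seat_axis call 0.9 [ 0.566 -0.091  0.039] [255. 191.]
top seat_axis call 0.69 [ 0.562 -0.09   0.05 ] [255. 192.]
top sleeve call 0.72 [0.513 0.21  0.008] [158. 207.]
top sleeve call 0.61 [ 0.726 -0.004 -0.001] [229. 142.]
top sleeve call 0.6 [ 0.718 -0.001  0.048] [227. 141.]
top collar call 0.6 [0.374 0.068 0.001] [203. 253.]
top collar call 0.59 [0.375 0.071 0.018] [201. 253.]
top tub call 0.97 [ 0.59  -0.447  0.001] [368. 187.]
top tub call 0.85 [ 0.59  -0.45   0.151] [382. 182.]
top tub call 0.19 [0.514 0.207 0.074] [155. 206.]
2.0
```

View pictures.

```bash
python3 - <<'E'
from h import *
a=cv2.imread("pics/scene0.png");b=cv2.imread("pics/top0.png")
A=cv2.resize(a[130:300,60:440],None,fx=2,fy=2,interpolation=3); B=cv2.resize(b[120:270,110:300],None,fx=1.7,fy=1.7,interpolation=3)
print(A.shape,B.shape)
C=np.zeros((A.shape[0]+B.shape[0],780,3),np.uint8); C[:A.shape[0],:A.shape[1]]=A; C[A.shape[0]:,:B.shape[1]]=B
Cr=cv2.resize(b[190:250,120:210],None,fx=4,fy=4,interpolation=3); C[A.shape[0]:A.shape[0]+240,400:760]=Cr
cv2.imwrite("pics/c0.png",C[:600])
E
```

```text
(340, 760, 3) (255, 323, 3)
```

View pics/c0.png

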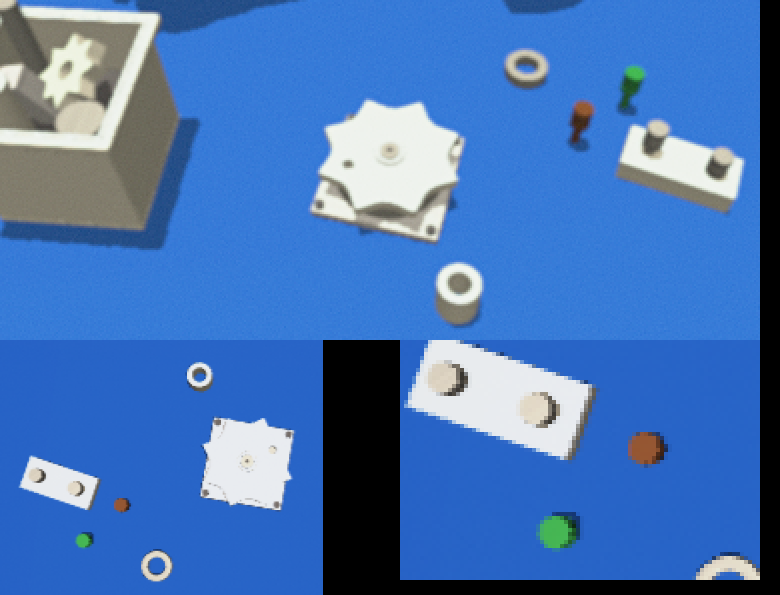

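Candidates (scene pixel): long pin at (388,200), short pin (420,211), both in the block; brown (351,183) and green (376,168) look-alikes to be left alone. The pin nearer the wheel shows bare shank above the block and a top at z≈0.073, so it is the long one. I'll check this in a close crop from the wrist camera.

```bash
python3 - <<'E'
from h import *
k=calibration("wrist"); o=get_obs(); R=np.array(k["R"]);print(np.round(-R.T@np.array(k["t"])-o["ee_pos"],3),R.round(2).tolist(),np.round(k["camera_matrix"],0).tolist())
E
```

```text
[0.074 0.035 0.143] [[0.43, -0.9, 0.0], [-0.86, -0.41, 0.32], [-0.29, -0.14, -0.95]] [[337.0, 0.0, 255.0], [0.0, 337.0, 189.0], [0.0, 0.0, 1.0]]
```

servo_tool([
  [[0,0,-8.2],[0.04,0,-0.01],100],
  [[0,0,-8.2],[0.04,0,-0.01],100],
  [[0,0,-8.2],[0.04,0,-0.01],100],
  [[0,0,-8.2],[0.04,0,-0.01],100],
  [[0,0,-8.2],[0.04,0,-0.01],100],
  [[0,0,-8.2],[0.04,0,0],100],
])

```text
time: 2.6
ee_pos: [0.4007, -0.3267, 0.2823]
tcp_rot: [179.9, 0.0, 75.2]
wrist_force: [0.2, 0.6, 0.4]
opening: 0.0854
grasp_force: 0.0
```

servo_tool([
  [[0,0,0],[0.045,0.014,0],100],
  [[0,0,0],[0.045,0.014,0],100],
  [[0,0,0],[0.045,0.014,0],100],
  [[0,0,0],[0.045,0.014,0],100],
  [[0,0,0],[0.045,0.014,0],100],
  [[0,0,0],[0.045,0.014,0],100],
  [[0,0,0],[0,0,0],100],
  [[0,0,0],[0,0,0],100],
])

```text
time: 3.4
ee_pos: [0.5513, -0.0882, 0.2809]
tcp_rot: [-180.0, 0.0, 75.0]
wrist_force: [-0.2, -0.7, -0.3]
opening: 0.0857
grasp_force: 0.0
```

```bash
python3 - <<'E'
from h import *
np.set_printoptions(precision=4,suppress=True)
o=get_obs(); print(o["time"],o["ee_pos"],o["tcp_rot"])
c="wrist"; im,d=shot(c,"w1"); np.save("w1d.npy",d)
for n in ("fixture","index_hole","seat_axis"):
    for r in mark_of(n,c)[:2]:
        w=world(r["xyz"],c); print(n,round(r["score"],2),w,pix(w,c).round())
big=cv2.resize(im[:,:,::-1],None,fx=1.5,fy=1.5,interpolation=3); cv2.imwrite("pics/w1b.png",big)
E
```

```text
3.4 [ 0.5513 -0.0882  0.2809] [-179.9592    0.0178   74.9923]
fixture 0.97 [ 0.5618 -0.0953  0.0023] [264. 146.]
index_hole 0.73 [ 0.5884 -0.141   0.0499] [297. 185.]
index_hole 0.32 [ 0.566  -0.0976  0.0361] [269. 152.]
seat_axis 0.61 [ 0.5626 -0.0981  0.0351] [266. 153.]
```

View pics/w1b.png

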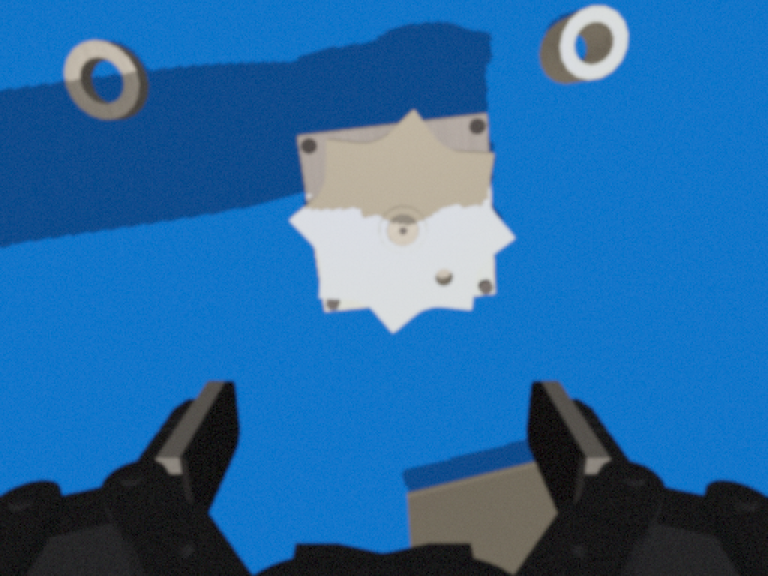

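Wrist view: wheel hub centre at (269,153), index hole at (296,185), collar (69,53), sleeve (397,28), part of the tub at the bottom. Now I'll measure the axis and the hole on their known planes.

```bash
python3 - <<'E'
from h import *
np.set_printoptions(precision=4,suppress=True)
c="wrist"
ax=bp(268.7,153.3,.057,c); ho=bp(296,184.7,.051,c)
print(ax,ho,np.hypot(*(ho-ax)[:2]),np.degrees(np.arctan2(*(ho-ax)[1::-1])))
s=[bp(u/1.5,v/1.5,.012,c) for u,v in((309,146),(477,126),(486,286),(333,303))]; print(np.array(s),np.mean(s,0))
b=cv2.imread("pics/top0.png")
# top image: hole and hub
A=cv2.resize(b[150:230,215:295],None,fx=7,fy=7,interpolation=2); cv2.imwrite("pics/t2.png",A)
E
```

```text
[ 0.5662 -0.0942  0.057 ] [ 0.5875 -0.14    0.051 ] 0.05050992309070433 -65.15518532759735
[[ 0.5108 -0.0194  0.012 ]
 [ 0.6419 -0.0396  0.012 ]
 [ 0.6222 -0.171   0.012 ]
 [ 0.4902 -0.1511  0.012 ]] [ 0.5662 -0.0952  0.012 ]
```

View pics/t2.png

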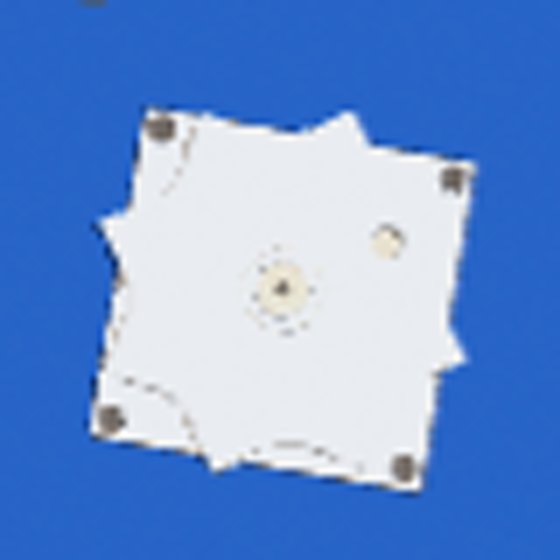

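servo_tool([
  [[0,0,0],[0.046,-0.016,0],100],
  [[0,0,0],[0.046,-0.016,0],100],
  [[0,0,0],[0.046,-0.016,0.01],100],
  [[0,0,0],[0.046,-0.016,0.02],100],
  [[0,0,0],[0.046,-0.016,0.03],100],
  [[0,0,0],[0.015,-0.02,0.03],100],
  [[0,0,0],[0,-0.01,0.01],100],
  [[0,0,0],[0,0,0],100],
  [[0,0,0],[0,0,0],100],
])

```text
time: 4.5
ee_pos: [0.5099, 0.1667, 0.1871]
tcp_rot: [179.9, -0.0, 74.8]
wrist_force: [0.4, -1.1, -0.2]
opening: 0.0854
grasp_force: 0.0
```

Top crop: hub centre near full-frame (254.9,190.7), index hole near (270.0,184.0), and the four screws frame the plate. Next, a close crop of the pin choice.

```bash
python3 - <<'E'
from h import *
np.set_printoptions(precision=4,suppress=True)
f=lambda X,Y:((X+.5)/7-.5+215,(Y+.5)/7-.5+150)
a=bp(*f(282,288),.057,"top");h=bp(*f(388,241),.051,"top");print("top",a,h,np.hypot(*(h-a)[:2]))
print(np.mean([bp(*f(*p),.012,"top") for p in((161,128),(453,179),(403,467),(111,419))],0))
o=get_obs(); print(o["ee_pos"],o["tcp_rot"])
c="wrist"; im,d=shot(c,"w2")
for n in ("pin","short_pin","block"):
    for r in mark_of(n,c)[:3]:
        w=world(r["xyz"],c); print(n,round(r["score"],2),w,pix(w,c).round())
for r in cut_out("pin",c)[:4]:
    m=r["mask"]; v,u=np.nonzero(m); z=np.median(d[m]); P=[]
    print(round(r["score"],2),m.sum(),u.mean(),v.mean(),u.min(),u.max(),v.min(),v.max())
cv2.imwrite("pics/w2b.png",cv2.resize(im[:,:,::-1],None,fx=1.5,fy=1.5,interpolation=3))
# height map: top faces at z 0.072 / 0.060
k=calibration(c);R=np.array(k["R"]);K=np.linalg.inv(k["camera_matrix"])
U,V=np.meshgrid(np.arange(512),np.arange(384)); P=np.stack([U,V,np.ones_like(U)],-1)@K.T*d[...,None]; W=(P-np.array(k["t"]))@R
for lo,hi in((.067,.078),(.055,.065)):
    m=((W[...,2]>lo)&(W[...,2]<hi)&(d>0)&(np.abs(W[...,0]-.52)<.08)&(W[...,1]>.17)).astype(np.uint8)
    n,l,s,ce=cv2.connectedComponentsWithStats(m)
    for i in range(1,n):
        if s[i,4]>60: print(lo,s[i],ce[i],bp(*ce[i],(.072 if lo>.06 else .06),c),np.median(W[l==i],0))
E
```

```text
top [ 0.5664 -0.0906  0.057 ] [ 0.5885 -0.1362  0.051 ] 0.05070881362414855
[ 0.5663 -0.0906  0.012 ]
[0.5099 0.1667 0.1871] [179.9324  -0.0338  74.7928]
pin 0.96 [0.5149 0.2109 0.0109] [246. 119.]
pin 0.68 [0.4214 0.1948 0.0028] [160. 159.]
pin 0.59 [0.485  0.133  0.0037] [239. 200.]
short_pin 0.96 [0.5395 0.2842 0.0131] [250.  28.]
block 0.61 [0.5206 0.2475 0.0005] [242.  78.]
block 0.18 [ 0.5645 -0.0917  0.001 ] [352. 349.]
0.8 930 236.16129032258064 220.1225806451613 222 250 198 239
0.7 904 240.03650442477877 127.17588495575221 224 256 110 144
0.55 1071 143.66293183940243 172.64799253034548 123 164 155 191
0.067 [224 113  32  32 801] [239.814  128.4407] [0.5115 0.2123 0.072 ] [0.5115 0.2122 0.0721]
0.055 [227   4  33  37 974] [242.8583  22.1068] [0.534  0.2838 0.06  ] [0.5339 0.2838 0.0601]
```

View pics/w2b.png

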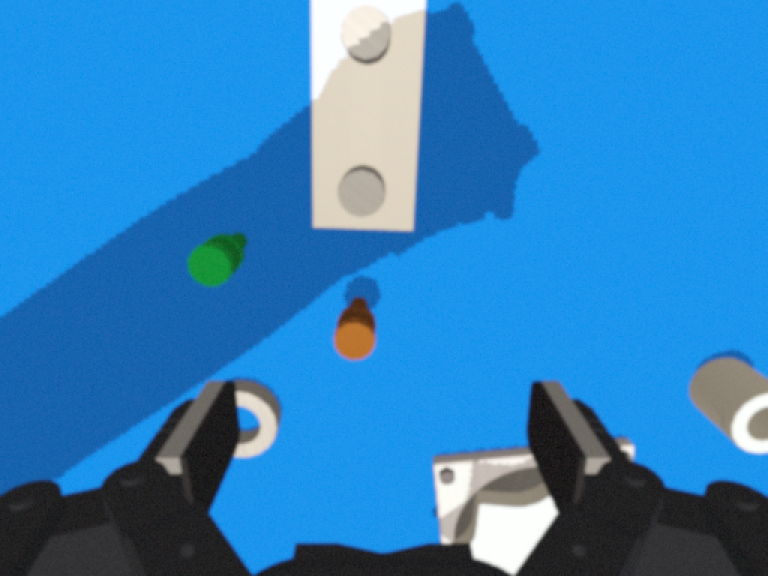

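The close view shows a plain grey pin at (240,127) in the block with its top at z=72 mm, so this is the long one. The other grey pin at (243,22) has its top at 60 mm, so it is the short one; brown is at (236,220) and green at (143,172). Going for the long pin.

servo_tool([
  [[0,0,0],[0.022,-0.005,0],75],
  [[0,0,0],[0.022,-0.005,0.01],75],
  [[0,0,0],[0,0,0.03],75],
  [[0,0,0],[0,0,0.03],75],
  [[0,0,0],[0,0,0.03],75],
  [[0,0,0],[0,0,0.02],75],
  [[0,0,0],[0,0,0.01],75],
  [[0,0,0],[0,0,0.008],75],
  [[0,0,0],[0,0,0],75],
])

```text
time: 5.65
ee_pos: [0.5114, 0.2125, 0.0479]
tcp_rot: [-180.0, 0.0, 74.8]
wrist_force: [0.0, -0.1, 0.5]
opening: 0.064
grasp_force: 0.0
```

```bash
python3 - <<'E'
from h import *
np.set_printoptions(precision=4,suppress=True)
o=get_obs(); print(o["time"],o["ee_pos"],o["tcp_rot"])
c="wrist"; im,d=shot(c,"w3")
k=calibration(c);R=np.array(k["R"]);K=np.linalg.inv(k["camera_matrix"])
U,V=np.meshgrid(np.arange(512),np.arange(384)); P=np.stack([U,V,np.ones_like(U)],-1)@K.T*d[...,None]; W=(P-np.array(k["t"]))@R
m=((abs(W[...,2]-.072)<.004)&(d>0)&(np.hypot(W[...,0]-.512,W[...,1]-.212)<.02)).astype(np.uint8)
n,l,s,ce=cv2.connectedComponentsWithStats(m)
for i in range(1,n):
    if s[i,4]>100: print(s[i],ce[i],bp(*ce[i],.072,c),np.median(W[l==i],0))
E
```

```text
5.65 [0.5114 0.2125 0.0479] [-179.984     0.0128   74.8382]
[ 225  255   58   58 2623] [253.2226 283.674 ] [0.5117 0.213  0.072 ] [0.5119 0.2137 0.073 ]
```

servo_tool([
  [[0,0,0],[0,0,0],0],
  [[0,0,0],[0,0,0],0],
  [[0,0,0],[0,0,0],0],
  [[0,0,0],[0,0,0],0],
  [[0,0,0],[0,0,0],0],
  [[0,0,0],[0,0,0],0],
  [[0,0,0],[0,0,-0.01],0],
  [[0,0,0],[0,0,-0.03],0],
  [[0,0,0],[0,0,-0.04],0],
  [[0,0,0],[0,0,-0.03],0],
], force=50)

```text
time: 6.7
ee_pos: [0.5114, 0.2126, 0.1606]
tcp_rot: [179.9, -0.0, 74.9]
wrist_force: [1.0, 0.5, -2.3]
opening: 0.0224
grasp_force: 50.0
```

servo_tool([
  [[0,0,0],[-0.04,0.021,0],0],
  [[0,0,0],[-0.04,0.021,0],0],
  [[0,0,0],[-0.04,0.021,0],0],
  [[0,0,0],[-0.04,0.021,0],0],
  [[0,0,0],[-0.04,0.021,0],0],
  [[0,0,0],[-0.04,0.021,0],0],
  [[0,0,0],[-0.04,0.021,0],0],
  [[0,0,0],[-0.038,0.019,0],0],
  [[0,0,8.2],[0,0,0],0],
  [[0,0,8.2],[0,0,0],0],
  [[0,0,8.2],[0,0,0],0],
  [[0,0,8.2],[0,0,0],0],
])

```text
time: 7.9
ee_pos: [0.5883, -0.1379, 0.1582]
tcp_rot: [-180.0, 0.0, 41.7]
wrist_force: [-1.0, 0.0, -2.0]
opening: 0.0221
grasp_force: 50.0
```

servo_tool([
  [[0,0,8.2],[0,0,0],0],
  [[0,0,8.2],[0,0,0],0],
  [[0,0,8.2],[0,0,0],0],
  [[0,0,8.2],[0,0,0],0],
  [[0,0,8.2],[0,0,0],0],
  [[0,0,8.2],[0,0,0],0],
  [[0,0,8.2],[0,0,0],0],
  [[0,0,8.2],[0,0,0],0],
  [[0,0,8.2],[0,0,0],0],
  [[0,0,8.2],[0,0,0],0],
  [[0,0,8.2],[0,0,0],0],
  [[0,0,8.2],[0,0,0],0],
])

```text
time: 9.1
ee_pos: [0.4958, -0.3181, 0.1586]
tcp_rot: [-171.6, 2.9, -36.7]
wrist_force: [0.6, -0.9, -1.7]
opening: 0.0224
grasp_force: 50.1
```

servo_tool([
  [[0,0,8.2],[0,0,0],0],
  [[0,0,0],[0,0,0],0],
  [[0,0,0],[0,0,0],0],
])

```text
time: 9.4
ee_pos: [0.4708, -0.3464, 0.1585]
tcp_rot: [-170.2, 4.1, -41.0]
wrist_force: [0.1, -0.1, -1.2]
opening: 0.0225
grasp_force: 50.1
```

```bash
python3 - <<'E'
from h import *
np.set_printoptions(precision=4,suppress=True)
o=get_obs(); print(o["time"],o["ee_pos"],o["tcp_rot"],o["wrist_force"],o["torque"],o["q"])
c="wrist"; im,d=shot(c,"w4")
for n in ("index_hole","pin","seat_axis","fixture"):
    for r in mark_of(n,c)[:2]:
        w=world(r["xyz"],c); print(n,round(r["score"],2),w,pix(w,c).round())
cv2.imwrite("pics/w4b.png",cv2.resize(im[:,:,::-1],None,fx=1.5,fy=1.5,interpolation=3))
E
```

```text
9.4 [ 0.4708 -0.3464  0.1585] [-170.2171    4.1323  -41.0408] [ 0.0559 -0.056  -1.1876] [-0.159   0.0055  0.0007] [-41.0964  12.8379  10.28    91.584    9.7788 179.9437]
index_hole 0.67 [ 0.5882 -0.1339  0.0476] [ 31. 215.]
pin 0.95 [ 0.4762 -0.3316  0.1201] [246. 227.]
pin 0.85 [0.4828 0.1328 0.004 ] [ 21. 355.]
seat_axis 0.84 [ 0.567  -0.0923  0.0355] [ 37. 246.]
fixture 0.82 [ 0.5656 -0.0913 -0.0019] [ 62. 229.]
```

View pics/w4b.png

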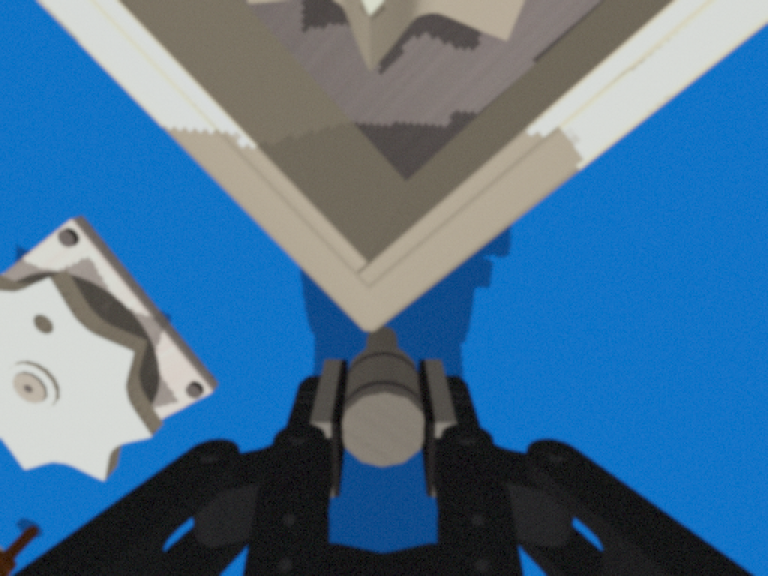

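The view shows the wrist hit joint 6's +180° limit and the arm drifted to the tub's corner, seen at (247,220), with no contact force; the pin is still held in the fingers. I'll back away, level the tool, and use the other half-turn (yaw about +115).

```bash
python3 - <<'E'
from h import *
from scipy.spatial.transform import Rotation as S
np.set_printoptions(precision=4,suppress=True)
o=get_obs(); R=S.from_euler("xyz",o["tcp_rot"],degrees=True)
T=S.from_euler("xyz",[180,0,-36],degrees=True)
print((R.inv()*T).as_rotvec(degrees=True)); print(R.as_matrix())
print("tool shift for world (-.05,.06,.03):",R.inv().apply([-.05,.06,.03]))
E
```

```text
[-9.9452  3.6803 -5.1557]
[[ 0.7548 -0.6534  0.0577]
 [-0.652  -0.7378  0.1747]
 [-0.0716 -0.1695 -0.9829]]
tool shift for world (-.05,.06,.03): [-0.079  -0.0167 -0.0219]
```

servo_tool([
  [[0,0,0],[-0.04,-0.008,-0.011],0],
  [[0,0,0],[-0.04,-0.008,-0.011],0],
  [[-5,1.85,-2.6],[0,0,0],0],
  [[-5,1.85,-2.6],[0,0,0],0],
  [[0,0,0],[0,0,0],0],
])

```text
time: 10.15
ee_pos: [0.4154, -0.2906, 0.1896]
tcp_rot: [-179.7, -0.2, -35.1]
wrist_force: [0.4, 0.6, -1.2]
opening: 0.0218
grasp_force: 50.0
```

servo_tool([
  [[0,0,-8.4],[0,0,0],0],
  [[0,0,-8.4],[0,0,0],0],
  [[0,0,-8.4],[0,0,0],0],
  [[0,0,-8.4],[0,0,0],0],
  [[0,0,-8.4],[0,0,0],0],
  [[0,0,-8.4],[0,0,0],0],
  [[0,0,-8.4],[0,0,0],0],
  [[0,0,-8.4],[0,0,0],0],
  [[0,0,-8.4],[0,0,0],0],
  [[0,0,-8.4],[0,0,0],0],
  [[0,0,-8.4],[0,0,0],0],
  [[0,0,-8.4],[0,0,0],0],
])

```text
time: 11.35
ee_pos: [0.415, -0.2918, 0.1882]
tcp_rot: [180.0, -0.5, 65.8]
wrist_force: [-0.2, -1.3, -1.6]
opening: 0.0225
grasp_force: 50.1
```

servo_tool([
  [[0,0,-8.4],[0,0,0],0],
  [[0,0,-8.4],[0,0,0],0],
  [[0,0,-8.4],[0,0,0],0],
  [[0,0,-8.4],[0,0,0],0],
  [[0,0,-8.4],[0,0,0],0],
  [[0,0,-7],[0,0,0],0],
  [[0,0,0],[0,0,0],0],
])

```text
time: 12.05
ee_pos: [0.4149, -0.2919, 0.1882]
tcp_rot: [179.6, -0.3, 114.6]
wrist_force: [0.1, 0.4, -0.7]
opening: 0.022
grasp_force: 50.1
```

```bash
python3 - <<'E'
from h import *
from scipy.spatial.transform import Rotation as S
o=get_obs(); print(o["time"],o["ee_pos"],o["tcp_rot"],o["q"])
R=S.from_euler("xyz",o["tcp_rot"],degrees=True); T=S.from_euler("xyz",[180,0,115],degrees=True)
print((R.inv()*T).as_rotvec(degrees=True),R.inv().apply(np.array([.588,-.138,.13])-o["ee_pos"]))
E
```

```text
12.05 [ 0.41492283 -0.29191077  0.18819237] [179.60638762  -0.26983794 114.56236465] [-35.39485068  -1.51558422  -1.35770478  90.19440089   0.4758238
  30.0435599 ]
[ 0.39464027 -0.26833233 -0.43855969] [0.06776315 0.22098628 0.0600317 ]
```

servo_tool([
  [[0.4,-0.27,-0.4],[0.0136,0.044,0.008],0],
  [[0,0,0],[0.0136,0.044,0.008],0],
  [[0,0,0],[0.0136,0.044,0.008],0],
  [[0,0,0],[0.0136,0.044,0.008],0],
  [[0,0,0],[0.0136,0.044,0.008],0],
  [[0,0,0],[0,0,0.01],0],
  [[0,0,0],[0,0,0],0],
  [[0,0,0],[0,0,0],0],
])

```text
time: 12.85
ee_pos: [0.5853, -0.1387, 0.1384]
tcp_rot: [-179.9, 0.1, 114.7]
wrist_force: [-1.3, -1.1, -1.8]
opening: 0.0221
grasp_force: 50.3
```

```bash
python3 - <<'E'
from h import *
np.set_printoptions(precision=4,suppress=True)
o=get_obs(); print(o["time"],o["ee_pos"],o["tcp_rot"],o["wrist_force"],o["q"])
for c in ("wrist","scene","top"):
  im,d=shot(c,c+"5")
  for n in ("index_hole","pin","seat_axis"):
    for r in mark_of(n,c)[:2]:
        w=world(r["xyz"],c); print(c,n,round(r["score"],2),w,pix(w,c).round())
a=cv2.imread("pics/wrist5.png"); s=cv2.imread("pics/scene5.png")
A=cv2.resize(a[90:384,130:400],None,fx=1.7,fy=1.7,interpolation=3); B=cv2.resize(s[170:250,200:300],None,fx=3.3,fy=3.3,interpolation=3)
C=np.zeros((500,800,3),np.uint8); C[:A.shape[0],:A.shape[1]]=A; C[:B.shape[0],460:460+B.shape[1]]=B; cv2.imwrite("pics/c5.png",C); print(A.shape,B.shape)
E
```

```text
12.85 [ 0.5853 -0.1387  0.1384] [-179.8981    0.0613  114.739 ] [-1.2913 -1.0645 -1.818 ] [-13.2743  11.2308   6.7654  85.5772  -0.111   51.9868]
wrist index_hole 0.77 [ 0.5881 -0.1341  0.0516] [261. 189.]
wrist pin 0.69 [ 0.5888 -0.1374  0.0984] [261. 219.]
wrist seat_axis 0.95 [ 0.5642 -0.095   0.0351] [253. 122.]
scene index_hole 0.62 [0.5351 0.2806 0.0153] [414. 219.]
scene index_hole 0.49 [ 0.5693 -0.0933 -0.    ] [254. 220.]
scene pin 0.75 [ 0.4834  0.1288 -0.0047] [346. 201.]
scene pin 0.67 [0.5238 0.2507 0.0025] [399. 217.]
scene seat_axis 0.71 [ 0.568  -0.0931  0.034 ] [254. 211.]
top pin 0.43 [ 0.4819  0.1307 -0.0055] [184. 218.]
top pin 0.35 [ 0.5889 -0.449  -0.0025] [368. 188.]
top seat_axis 0.63 [ 0.5636 -0.093   0.0376] [256. 192.]
(500, 459, 3) (264, 330, 3)
```

View pics/c5.png

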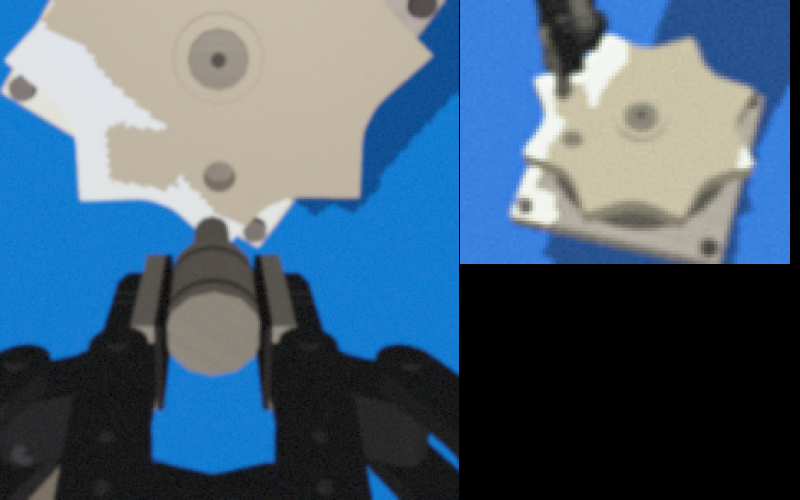

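Wrist crop: hub at full-frame (258,125), index hole at (259,193), pin head top at (255,286), with the pin upright in the fingers.

```bash
python3 - <<'E'
from h import *
np.set_printoptions(precision=4,suppress=True)
c="wrist"; o=get_obs()
im=cv2.imread("pics/wrist5.png")
f=lambda X,Y:((X+.5)/1.7-.5+130,(Y+.5)/1.7-.5+90)
hub=bp(*f(218,60),.057,c); hole=bp(*f(219,176),.051,c); head=bp(*f(213,334),.162,c); foot=bp(*f(210,222),.098,c)
y=np.radians(o["tcp_rot"][2]); X=np.array([np.cos(y),np.sin(y)]);Y=np.array([np.sin(y),-np.cos(y)])
for n,p in(("hub",hub),("hole",hole),("head",head),("foot",foot)): print(n,p,"rel tool",(p[:2]-o["ee_pos"][:2])@X,(p[:2]-o["ee_pos"][:2])@Y)
print(np.hypot(*(hole-hub)[:2]))
# refine hub/hole by depth/edges: fit circle of dark hub core and hole
g=cv2.cvtColor(im,6)
for (u,v) in (f(218,60),f(219,176)):
    u,v=int(round(u)),int(round(v)); print(g[v,u-18:u+19].tolist())
E
```

```text
hub [ 0.5669 -0.0917  0.057 ] rel tool 0.05037161358769202 0.0024529906026297004
hole [ 0.5884 -0.1367  0.051 ] rel tool 0.00044513180847780996 0.0030234887884064763
head [ 0.5869 -0.1393  0.162 ] rel tool -0.0012675887281720824 0.0005385356108273628
foot [ 0.5853 -0.1386  0.098 ] rel tool -9.114908195794888e-06 -0.0005516505914009122
0.049929741147237916
[166, 149, 149, 147, 146, 148, 147, 150, 149, 147, 150, 150, 143, 133, 111, 93, 83, 81, 83, 85, 83, 93, 111, 133, 146, 150, 149, 151, 151, 151, 151, 150, 150, 150, 149, 155, 168]
[182, 181, 183, 183, 182, 183, 180, 175, 157, 133, 124, 129, 134, 136, 136, 141, 140, 140, 136, 137, 140, 140, 140, 134, 130, 122, 128, 153, 172, 180, 182, 182, 184, 183, 183, 182, 182]
```

servo_tool([
  [[0,0,0],[0.0007,0.0028,0.01],0],
  [[0,0,0],[0,0,0.015],0],
  [[0,0,0],[0,0,0.013],0],
  [[0,0,0],[0,0,0],0],
  [[0,0,0],[0,0,0],0],
])

```text
time: 13.95
ee_pos: [0.5877, -0.1365, 0.0997]
tcp_rot: [-179.9, 0.1, 114.9]
wrist_force: [0.3, -0.2, -1.3]
opening: 0.0222
grasp_force: 50.3
```

```bash
python3 - <<'E'
from h import *
o=get_obs(); print(o["time"],o["ee_pos"],o["tcp_rot"],o["wrist_force"])
im,d=shot("wrist","w6"); s,_=shot("scene","s6")
A=cv2.resize(im[170:330,180:330,::-1],None,fx=2.8,fy=2.8,interpolation=3);B=cv2.resize(s[170:240,210:290,::-1],None,fx=4.5,fy=4.5,interpolation=3)
C=np.zeros((450,790,3),np.uint8);C[:A.shape[0],:A.shape[1]]=A;C[:B.shape[0],425:425+B.shape[1]]=B;cv2.imwrite("pics/c6.png",C)
E
```

```text
13.95 [ 0.58769996 -0.13650924  0.09973472] [-1.79873361e+02  7.39127350e-02  1.14874123e+02] [ 0.27040942 -0.19311081 -1.31872563]
```

View pics/c6.png

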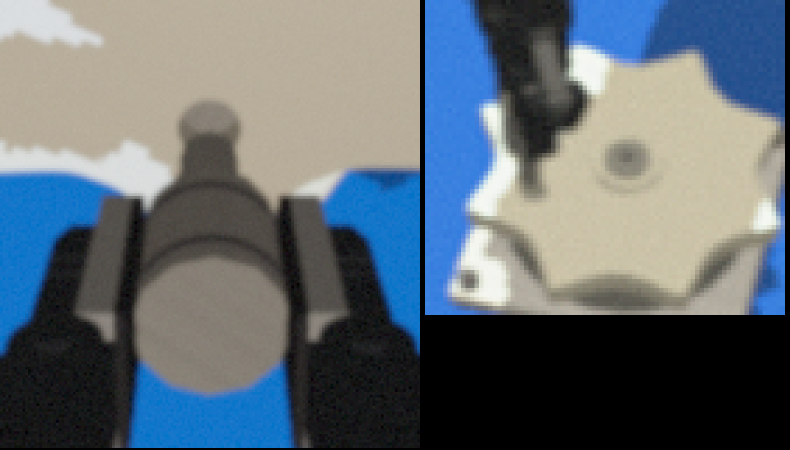

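The wrist crop shows the foot centred sideways on the hole at (254,215), and the scene crop shows it over the hole too. Now lowering gently.

servo_tool([
  [[0,0,0],[0,0,0.004],0],
  [[0,0,0],[0,0,0.004],0],
  [[0,0,0],[0,0,0.003],0],
  [[0,0,0],[0,0,0.002],0],
  [[0,0,0],[0,0,0],0],
])

```text
time: 14.55
ee_pos: [0.5878, -0.1364, 0.087]
tcp_rot: [-179.9, 0.1, 114.9]
wrist_force: [-1.4, 1.1, -2.6]
opening: 0.0221
grasp_force: 50.3
```

servo_tool([
  [[0,0,0],[0,0,0.002],0],
  [[0,0,0],[0,0,0.002],0],
  [[0,0,0],[0,0,0.002],0],
  [[0,0,0],[0,0,0.001],0],
  [[0,0,0],[0,0,0],0],
])

```text
time: 15.05
ee_pos: [0.5879, -0.1365, 0.0802]
tcp_rot: [-179.9, 0.1, 114.9]
wrist_force: [-1.5, 3.5, -2.1]
opening: 0.0222
grasp_force: 50.4
```

servo_tool([
  [[0,0,0],[0.0007,0,0],0],
  [[0,0,0],[0,0,0],0],
  [[0,0,0],[0,0,0.001],0],
  [[0,0,0],[0,0,0.001],0],
  [[0,0,0],[0,0,0],0],
])

```text
time: 15.55
ee_pos: [0.5879, -0.1361, 0.0784]
tcp_rot: [-179.9, 0.1, 114.9]
wrist_force: [-2.1, 1.9, -1.4]
opening: 0.0227
grasp_force: 50.4
```

servo_tool([
  [[0,0,0],[0.0008,0,0],0],
  [[0,0,0],[0,0,0.001],0],
  [[0,0,0],[0,0,0.001],0],
  [[0,0,0],[0,0,0],0],
])

```text
time: 15.95
ee_pos: [0.5878, -0.1355, 0.0771]
tcp_rot: [-180.0, 0.2, 114.9]
wrist_force: [-0.2, -0.4, 2.4]
opening: 0.0221
grasp_force: 50.9
```

Foot is on the seat. Start turning the wheel with a light downward push.

servo_tool([
  [[0,0,-2],[0,0.0017,0.0003],0],
  [[0,0,-2],[0,0.0017,0.0003],0],
  [[0,0,-2],[0,0.0017,0],0],
  [[0,0,-2],[0,0.0017,0],0],
])

```text
time: 16.35
ee_pos: [0.5923, -0.1333, 0.0769]
tcp_rot: [-179.8, 0.2, 122.9]
wrist_force: [-10.1, -4.3, 10.6]
opening: 0.0225
grasp_force: 52.1
```

servo_tool([
  [[0,0,-2],[0,0.0017,-0.0007],0],
  [[0,0,-2],[0,0.0017,0],0],
  [[0,0,-2],[0,0.0017,0],0],
  [[0,0,-2],[0,0.0017,0],0],
])

```text
time: 16.75
ee_pos: [0.598, -0.1291, 0.077]
tcp_rot: [-179.8, 0.1, 130.9]
wrist_force: [-7.6, -3.6, 5.8]
opening: 0.0223
grasp_force: 51.2
```

servo_tool([
  [[0,0,-2],[0,0.0017,0],0],
  [[0,0,-2],[0,0.0017,0],0],
  [[0,0,-2],[0,0.0017,0],0],
  [[0,0,-2],[0,0.0017,0],0],
  [[0,0,-2],[0,0.0017,0],0],
  [[0,0,-2],[0,0.0017,0],0],
  [[0,0,-2],[0,0.0017,0],0],
  [[0,0,-2],[0,0.0017,0],0],
  [[0,0,-2],[0,0.0017,0],0],
])

```text
time: 17.65
ee_pos: [0.6081, -0.1177, 0.077]
tcp_rot: [-179.7, 0.1, 148.9]
wrist_force: [-7.0, -4.6, 6.3]
opening: 0.0226
grasp_force: 51.3
```

servo_tool([
  [[0,0,-1.2],[0.0001,0.00105,0],0],
  [[0,0,-1.2],[0.0001,0.00105,0],0],
  [[0,0,-1.2],[0.0001,0.00105,0],0],
  [[0,0,-1.2],[0.0001,0.00105,0],0],
  [[0,0,-1.2],[0.0001,0.00105,0],0],
  [[0,0,-1.2],[0.0001,0.00105,0],0],
])

```text
time: 18.25
ee_pos: [0.6109, -0.1122, 0.077]
tcp_rot: [-179.7, 0.1, 156.1]
wrist_force: [-5.4, -4.7, 4.3]
opening: 0.0221
grasp_force: 51.3
```

servo_tool([
  [[0,0,-1.2],[0.0001,0.00105,0.0002],0],
  [[0,0,-1.2],[0,0.00105,0],0],
  [[0,0,-1.2],[0.0001,0.00105,0],0],
  [[0,0,-1.2],[0,0.00105,0],0],
  [[0,0,-1.2],[0.0001,0.00105,0],0],
])

```text
time: 18.75
ee_pos: [0.6128, -0.1073, 0.077]
tcp_rot: [-179.7, 0.1, 162.1]
wrist_force: [-4.3, -6.4, 4.4]
opening: 0.0226
grasp_force: 51.3
```

servo_tool([
  [[0,0,-1.2],[0.0001,0.00105,0],0],
  [[0,0,-1.2],[0,0.00105,0],0],
  [[0,0,-1.2],[0.0001,0.00105,0],0],
  [[0,0,-1.2],[0,0.00105,0],0],
  [[0,0,-1.2],[0.0001,0.00105,0],0],
])

```text
time: 19.25
ee_pos: [0.6141, -0.1023, 0.077]
tcp_rot: [-179.7, 0.1, 168.1]
wrist_force: [-3.0, -7.4, 4.1]
opening: 0.0221
grasp_force: 51.2
```

servo_tool([
  [[0,0,-1.2],[0.0001,0.00105,0],0],
  [[0,0,-1.2],[0,0.00105,0],0],
  [[0,0,-1.2],[0.0001,0.00105,0],0],
  [[0,0,-1.2],[0,0.00105,0],0],
  [[0,0,-1.2],[0.0001,0.00105,0],0],
])

```text
time: 19.75
ee_pos: [0.615, -0.097, 0.077]
tcp_rot: [-179.7, 0.1, 174.1]
wrist_force: [-1.9, -6.4, 3.0]
opening: 0.0224
grasp_force: 51.2
```

servo_tool([
  [[0,0,-1.2],[0.0001,0.00105,0.0003],0],
  [[0,0,-1.2],[0,0.00105,0],0],
  [[0,0,-1.2],[0.0001,0.00105,0],0],
  [[0,0,-1.2],[0,0.00105,0],0],
  [[0,0,-1.2],[0.0001,0.00105,0],0],
])

```text
time: 20.25
ee_pos: [0.6149, -0.0909, 0.0762]
tcp_rot: [-179.8, 0.0, -179.9]
wrist_force: [-1.8, -2.8, 0.8]
opening: 0.0224
grasp_force: 50.6
```

Drop felt. Ease down to confirm.

servo_tool([
  [[0,0,0],[0,0,0.001],0],
  [[0,0,0],[0,0,0.001],0],
  [[0,0,0],[0,0,0],0],
])

```text
time: 20.55
ee_pos: [0.6147, -0.0903, 0.0736]
tcp_rot: [-179.9, -0.0, -179.9]
wrist_force: [-0.6, -3.2, -0.9]
opening: 0.0223
grasp_force: 50.5
```

servo_tool([
  [[0,0,0],[0,0,0.001],0],
  [[0,0,0],[0,0,0.001],0],
  [[0,0,0],[0,0,0.001],0],
  [[0,0,0],[0,0,0],0],
])

```text
time: 20.95
ee_pos: [0.6147, -0.0902, 0.0707]
tcp_rot: [-179.9, -0.0, -179.9]
wrist_force: [-0.1, -3.7, -0.8]
opening: 0.0225
grasp_force: 50.5
```

servo_tool([
  [[0,0,0],[0,0,0.002],0],
  [[0,0,0],[0,0,0.001],0],
  [[0,0,0],[0,0,0.001],0],
  [[0,0,0],[0,0,0],0],
])

```text
time: 21.35
ee_pos: [0.6148, -0.0902, 0.0667]
tcp_rot: [-179.9, -0.0, -179.9]
wrist_force: [-0.5, -2.2, -0.7]
opening: 0.0223
grasp_force: 50.5
```

servo_tool([
  [[0,0,0],[0,0,0.002],0],
  [[0,0,0],[0,0,0.002],0],
  [[0,0,0],[0,0,0.002],0],
  [[0,0,0],[0,0,0.001],0],
  [[0,0,0],[0,0,0],0],
])

```text
time: 21.85
ee_pos: [0.6147, -0.0902, 0.0596]
tcp_rot: [-179.9, -0.0, -179.9]
wrist_force: [-1.2, -3.1, -0.8]
opening: 0.0222
grasp_force: 50.4
```

servo_tool([
  [[0,0,0],[0,0,0.001],0],
  [[0,0,0],[0,0,0.001],0],
  [[0,0,0],[0,0,0.0007],0],
  [[0,0,0],[0,0,0],0],
])

```text
time: 22.25
ee_pos: [0.6149, -0.0903, 0.0581]
tcp_rot: [-179.9, 0.0, -179.9]
wrist_force: [-3.8, -2.2, 6.3]
opening: 0.0222
grasp_force: 51.2
```

servo_tool([
  [[0,0,0],[0,0,-0.0008],0],
  [[0,0,0],[0,0,0],40],
  [[0,0,0],[0,0,0],55],
  [[0,0,0],[0,0,0],55],
  [[0,0,0],[0,0,0],55],
  [[0,0,0],[0,0,-0.02],55],
  [[0,0,0],[0,0,-0.03],55],
  [[0,0,0],[0,0,-0.04],55],
  [[0,0,0],[0,0,-0.03],55],
  [[0,0,0],[0,0,0],55],
  [[0,0,0],[0,0,0],55],
])

```text
time: 23.35
ee_pos: [0.6152, -0.09, 0.1785]
tcp_rot: [-179.9, 0.1, -179.9]
wrist_force: [-0.5, -0.7, -0.9]
opening: 0.047
grasp_force: 0.0
```

```bash
python3 - <<'E'
from h import *
np.set_printoptions(precision=4,suppress=True)
o=get_obs(); print(o["time"],o["ee_pos"],o["opening"],o["wrist_force"])
c="wrist"; im,d=shot(c,"w7"); s,_=shot("scene","s7")
k=calibration(c);R=np.array(k["R"]);K=np.linalg.inv(k["camera_matrix"])
U,V=np.meshgrid(np.arange(512),np.arange(384)); P=np.stack([U,V,np.ones_like(U)],-1)@K.T*d[...,None]; W=(P-np.array(k["t"]))@R
m=(d>0)&(np.hypot(W[...,0]-.615,W[...,1]+.09)<.02)&(W[...,2]>.07)&(W[...,2]<.1); print(m.sum(),np.median(W[m],0),W[m].std(0))
m=(d>0)&(np.hypot(W[...,0]-.5667,W[...,1]+.0912)<.045)&(np.hypot(W[...,0]-.5667,W[...,1]+.0912)>.025)&(W[...,2]<.06);print("wheel top",np.median(W[m],0)[2])
A=cv2.resize(im[100:330,130:380,::-1],None,fx=1.8,fy=1.8,interpolation=3);B=cv2.resize(s[160:240,210:290,::-1],None,fx=4,fy=4,interpolation=3)
C=np.zeros((420,790,3),np.uint8);C[:A.shape[0],:A.shape[1]]=A;C[:B.shape[0],460:460+B.shape[1]]=B;cv2.imwrite("pics/c7.png",C)
E
```

```text
23.35 [ 0.6152 -0.09    0.1785] 0.0469546227201711 [-0.5332 -0.6985 -0.9232]
824 [ 0.6144 -0.0912  0.0794] [0.0063 0.006  0.0017]
wheel top 0.0497545853406319
```

View pics/c7.png

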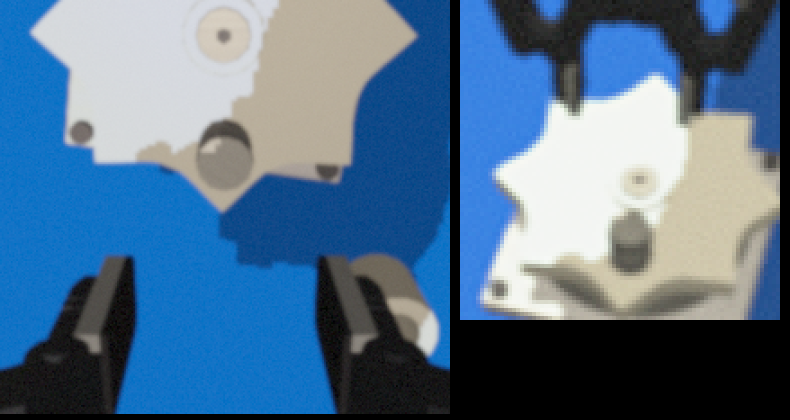

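The pin stands free at wrist pixel (255,185). Its head top is 29.7 mm above the wheel face, so the 30 mm head is down on the wheel, and the gripper is open and clear. Handing in.

```bash
python3 -c "
from workcell import *
print(job_done())"
```

```text
the job is handed in; nothing more can be done
None
```

The long pin is fully home through the wheel into the drive seat, head down on the wheel and released. I handed the job in at about 23 s with the gripper clear of everything; the hand-in returned no verdict.

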